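# Load the spice-jar tray and hold the spice box's lid open

## Task

Get the spice box ready for its tray: lay the red and the yellow spice jar in the two empty nests of the wooden jar tray, caps pointing the same way as the green jar's so that each drops fully home, and let them go. Then lift the lid of the spice box by its steel bar handle to about 60 degrees and keep holding it there by the handle: it falls shut by itself and I need both hands to lower the tray in, so finish while still holding the lid. Leave the green jar in its nest, keep the tray flat on the worktop, and do not disturb the shakers and the loose coffee pod.

Things in the scene. Friction and masses are not known exactly. Their poses are not given: they have to be found in the camera images.
- jar_tray: lift-out light wooden tray, 116 x 232 mm, 20 mm high, loose (0.7 kg), three nests 74 mm apart along its y. Origin: centre of underside; z up. Nest: 16 mm deep, floor 4 mm above the worktop; a bay 51 wide x 76 long for the glass body and, on its -x side, a notch 40 wide x 25 long for the cap: a jar drops home only with its cap to the tray's -x and then stands 28 mm proud of the tray
- nest_a (a point): empty nest at the -y end: where the middle of a jar's glass body (point *_mid) comes to be when the jar lies fully home in this nest; 26 mm above the worktop; axes as the tray's, the jar's x axis then along the tray's x
- nest_a_cap (a point): where the centre of the cap's end face comes to be when the jar lies home in this nest
- nest_b (a point): empty middle nest: where the middle of a jar's glass body (point *_mid) comes to be when the jar lies fully home in this nest; 26 mm above the worktop; axes as the tray's, the jar's x axis then along the tray's x
- nest_b_cap (a point): where the centre of the cap's end face comes to be when the jar lies home in this nest
- nest_c (a point): nest at the +y end, which already holds the green jar: where the middle of a jar's glass body (point *_mid) comes to be when the jar lies fully home in this nest; 26 mm above the worktop; axes as the tray's, the jar's x axis then along the tray's x
- nest_c_cap (a point): where the centre of the cap's end face comes to be when the jar lies home in this nest
- jar_red: square clear-glass spice jar with red filling, lying on its side, blank paper labels on both sides; 44 mm wide and high, 90 mm long: 66 mm body, 6 mm neck, then a dark steel cap 18 mm long, 34 mm across; 0.13 kg (varies). Origin: centre of its underside; x along it, cap towards -x; z up
- jar_red_mid (a point): middle of the glass body, 22 mm above the jar's underside and 12 mm from the origin towards +x (away from the cap); axes as the jar's
- jar_red_cap (a point): centre of the cap's end face; axes as the jar's
- jar_yellow: square clear-glass spice jar with yellow filling, lying on its side, blank paper labels on both sides; 44 mm wide and high, 90 mm long: 66 mm body, 6 mm neck, then a dark steel cap 18 mm long, 34 mm across; 0.13 kg (varies). Origin: centre of its underside; x along it, cap towards -x; z up
- jar_yellow_mid (a point): middle of the glass body, 22 mm above the jar's underside and 12 mm from the origin towards +x (away from the cap); axes as the jar's
- jar_yellow_cap (a point): centre of the cap's end face; axes as the jar's
- jar_green: square clear-glass spice jar with dark green filling, lying on its side, blank paper labels on both sides; 44 mm wide and high, 90 mm long: 66 mm body, 6 mm neck, then a dark steel cap 18 mm long, 34 mm across; 0.13 kg (varies). Origin: centre of its underside; x along it, cap towards -x; z up. Already home in nest c
- jar_green_mid (a point): middle of the glass body, 22 mm above the jar's underside and 12 mm from the origin towards +x (away from the cap); axes as the jar's
- jar_green_cap (a point): centre of the cap's end face; axes as the jar's
- spice_box: light wooden box 140 mm deep (x), 256 mm wide (y), 100 mm high, heavy and fixed on the worktop; closed lid on top, 12 mm thick. Origin: centre of its underside; its front with the handle looks to its -x; z up
- spice_lid (a joint): angle of the box's lid (wooden frame with a clear pane, 140 x 256 x 12 mm, about 0.3 kg), hinged along the box's rear (+x) top edge: 0 closed, grows as the front edge lifts; 1.05 rad is 60 degrees; stop at 1.4 rad (80 degrees). No stay: let go at any angle, it falls shut. About 1.2 N (varies) up at the handle starts to lift it
- lid_hinge (a point): middle of the lid's hinge line, on the box's rear top edge, 100 mm above the worktop; the line runs along the box's y; axes as the box's (does not turn with the lid)
- handle_grip (a point): middle of the bar of the lid's steel D-shaped handle: a round bar 11 mm thick, about 100 mm long between ends, parallel to the hinge, standing 35 mm out in front of the lid's front edge, so a finger fits behind it; closed, it is 175 mm in front of the hinge line and 106 mm above the worktop; turns with the lid. Fingers closed across the bar can keep their direction: the bar turns between them
- salt_shaker: glass salt shaker with grey top, 44 mm across, 90 mm high, standing; origin: centre of its foot. Leave it alone
- pepper_shaker: the second shaker, same shape and size. Leave it alone
- loose_pod: red and white coffee pod, 53 mm across, 34 mm high, standing on its wide end apart from the group; origin: centre of its underside. Leave it alone
Things that resemble listed ones, but are neither listed nor needed, are in the scene too. What is shaped like the jar_red but blue or purple is not meant.

How it is judged:
By the outcome, as a careful person would: the job done as asked, in the order asked, and still so for the second after the job is handed in, while the arm keeps its last pose, push and grip.
It also fails if it takes over 67 s, if anything falls off the work surface, if the arm or the gripper's body presses on something with over 40 N, if the wrist force passes 120 N, or if a joint passes its speed limit or range.

## Robot

A 6-joint arm with a two-finger parallel gripper is mounted at the origin on a cart in front of the work surface, level with it; the furniture and walls round the work are solid. World frame = base frame: x ahead of the robot, y to its left, z up, the work surface at z = 0. Lengths are in mm, angles in rad, forces in N, time in s.
With the tool pointing down it reaches from about 375 to 900 mm from the base axis. Payload 3.1 kg.
Tool frame: the origin (TCP) lies between the finger pads; the fingertips stand ahead of it and the grasp point (between the pads) lies 3 mm ahead of it (robot.finger_overhang is the z of the fingertips in the tool frame, in mm); z points along the fingers, y is the line along which they close (so a half turn about z gives the same grasp; the last joint's range is limited). The gripper opens to 87 mm and grips with 3 to 60 N. Pads are 19 mm wide; open, the fingers measure 117 mm over their backs; the gripper's body (75 mm by 190 mm) begins 51 mm behind the grasp point.
Start: joints at [-1.488, 0.527, 1.433, -0, 1.181, -0.178], TCP at [161.183, -603.835, 244.548] pointing down, gripper open.
Joint ranges: [-3.08, 3.08], [-0.75, 2.2], [0.22, 2.44], [-1.43, 4.57], [0, 2.65], [-2.85, 2.85]. Speed limits (rad/s): [2.79, 2.79, 3.14, 3.14, 3.14, 3.14].

## Interface

Orientations are given as a unit quaternion [w, x, y, z].
In Python, from rig import robot gives the robot as it stands.
- The arm moves only by the tool apply_moves, never from a script. Its argument "plan" is one flat list of numbers, 7 for each row, row after row: the closure, from 0 (fully open) to 1 (shut), then the shift along the tool's x, y, z in units of 30 mm (1.0 is 30 mm), then the turn, a rotation vector about the tool's x, y, z in rad. A call has 1 to 8 rows; each row is the pose to reach, as a shift and turn from the pose commanded when the call began, along the tool's axes at that moment; what a row does not reach only later rows make up. A row lasts 1/12 s, in which the tool goes at most 41.7 mm and 7.16 degrees, less where a joint would pass 70% of its speed; a pose out of reach is approached as far as the arm can. A call with a gripper value outside its range is refused whole. The fingers move at their own pace and stop on an object; the grip force is fixed at half the most. Time passes only in rows, so rows that repeat a pose let the fingers close. It gives the time, the measured TCP pose, the force, the opening and the grip force at its end, in the units of the state.
- robot.get_obs(): the state, without advancing time (a new reading comes with each control period).
- robot.get_image(name): name is "side" or "top" or "wrist"; returns the picture (400x640x3 uint8, red, green, blue); there is no depth.
- robot.camera_info(name): a dict with "fx", "fy", "cx", "cy" (pixels), "camera_from_world" (4x4, takes a point from world to camera coordinates). Camera axes: x right, y down, z forward; pixel columns grow to the right and rows downward; lengths in mm; the calibration is good to about 2 mm. A picture is of the moment at which its call begins: read the wrist's pose just before it. camera_info takes no time and is no camera call; for the wrist camera it gives the pose at the moment of the call.
- robot.job_done(): hands the job in; it is judged then, once.
The state is a dict: "time_s": time; "joints": joint angles; "dq": joint speeds; "tau": joint torques, N m; "tool_pos": TCP position; "orientation": TCP orientation; "ft_force": force on the tool from outside, world axes, zero at the start; "torque": the same for the moment, N m; "gripper_width": opening from 0.0 (shut) to 1.0 (fully open); "grasp_force": force on a finger pad.
Only numpy, scipy, OpenCV 4.12 (cv2) and the standard library are available. Lean on these libraries where they do the work, as an engineer would, in place of code of your own. Each camera call takes 0.05 s, during which the arm holds its last target. There are 200 camera calls.

## Working session

There is one attempt and no reset: what is moved stays moved. The work goes in short steps, Python scripts to look and compute and a tool call to move; the robot and the scene stay as the last step left them, time stands still between calls to the robot, and variables do not carry over. Pictures are saved under pics/ and viewed, at most 10 in all, crops included, and the job is handed in when it is done.

Besides the shell and the picture viewer there is one more tool, called after "Request:" as a command line: name --argument value ..., lists and objects as JSON in quotes. apply_moves: Moves the arm, as the interface text tells. Its arguments: {"type":"object","properties":{"plan":{"type":"array"}},"required":["plan"]}

```bash
mkdir -p pics; ls; python3 - <<'E'
from rig import robot
import cv2,numpy as np
np.set_printoptions(precision=4,suppress=True)
print(robot.get_obs(), robot.finger_overhang)
for n in ("top","side"):
    cv2.imwrite(f"pics/{n}0.png",robot.get_image(n)[:,:,::-1]); 
    c=robot.camera_info(n); print(n,c)
E
```

```text
pics
{'time_s': 0.0, 'joints': array([-1.4885,  0.5284,  1.4339, -0.    ,  1.1814, -0.1785]), 'dq': array([ 0.0011, -0.0007,  0.0007,  0.0008,  0.0012,  0.0009]), 'tau': array([ -0.0004, -44.0036, -17.6593,   0.0633,   0.0584,  -0.0002]), 'tool_pos': array([ 161.1223, -603.1475,  243.5757]), 'orientation': array([-0.0011,  0.9915,  0.13  ,  0.    ]), 'ft_force': array([-0.1897, -0.1472,  0.0529]), 'torque': array([-0.0023, -0.0328,  0.0046]), 'grasp_force': 0.0, 'gripper_width': 1.000402406134528} 22.0
top {'fx': 439.0155130039756, 'fy': 439.0155130039756, 'cx': 318.82369047141157, 'cy': 198.37383496186953, 'camera_from_world': array([[   0.0146,   -0.9998,    0.0114,  -46.1741],
       [  -0.998 ,   -0.0153,   -0.0618,  511.0241],
       [   0.062 ,   -0.0105,   -0.998 , 1294.4839],
       [   0.    ,    0.    ,    0.    ,    1.    ]])}
side {'fx': 403.69551139293804, 'fy': 403.69551139293804, 'cx': 316.83373841430665, 'cy': 203.22364800483282, 'camera_from_world': array([[  -0.9338,   -0.3577,    0.0048,  458.2636],
       [  -0.2504,    0.6441,   -0.7228,  203.4864],
       [   0.2555,   -0.6762,   -0.691 , 1130.4793],
       [   0.    ,    0.    ,    0.    ,    1.    ]])}
```

View pics/top0.png

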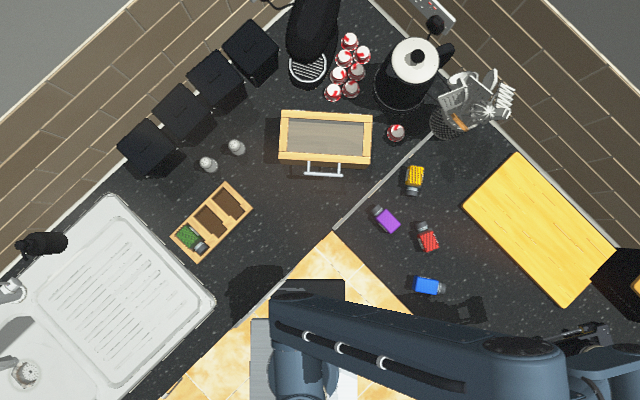

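View pics/side0.png

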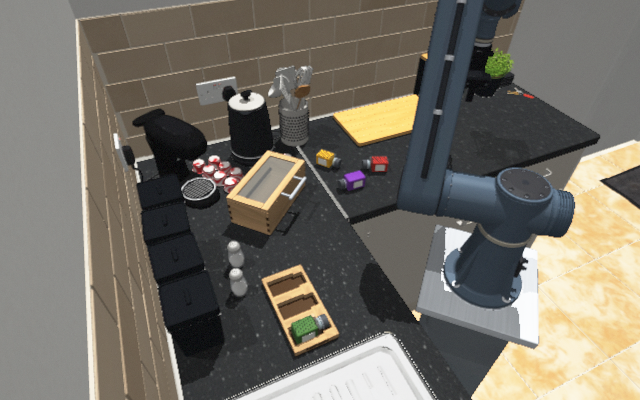

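```bash
cat > h.py <<'E'
from rig import robot
import cv2,numpy as np
from scipy.spatial.transform import Rotation as R
np.set_printoptions(precision=3,suppress=True)
def ray(ci,px):
    T=ci["camera_from_world"];d=np.array([(px[0]-ci["cx"])/ci["fx"],(px[1]-ci["cy"])/ci["fy"],1.])
    return -T[:3,:3].T@T[:3,3], T[:3,:3].T@d
def onz(ci,px,z):
    o,d=ray(ci,px); return o+d*(z-o[2])/d[2]
def proj(ci,p):
    T=ci["camera_from_world"];q=T[:3,:3]@np.asarray(p,float)+T[:3,3]
    return np.array([ci["fx"]*q[0]/q[2]+ci["cx"],ci["fy"]*q[1]/q[2]+ci["cy"]])
def mask(im,lo,hi):
    return cv2.inRange(cv2.cvtColor(im,cv2.COLOR_RGB2HSV),np.array(lo),np.array(hi))
def blobs(m,amin=60):
    n,l,s,c=cv2.connectedComponentsWithStats(m)
    return [(l==i,s[i],c[i]) for i in range(1,n) if s[i,4]>=amin]
def quat(o): return R.from_quat(np.r_[o[1:],o[0]])
def rel(pos,yaw,cur=None,start=None):
    """row numbers (shift/30, rotvec) to a tool-down pose whose closing axis (tool y) points along world yaw"""
    o=robot.get_obs(); p,r=(o["tool_pos"],quat(o["orientation"])) if start is None else start
    best=None
    for k in (0,np.pi):
        y=np.array([np.cos(yaw+k),np.sin(yaw+k),0]);z=np.array([0,0,-1.])
        g=R.from_matrix(np.c_[np.cross(y,z),y,z]); v=(r.inv()*g).as_rotvec()
        if best is None or np.linalg.norm(v)<np.linalg.norm(best): best=v
    return r.inv().apply(np.asarray(pos)-p)/30,best
E
python3 - <<'E'
from h import *
im=cv2.imread("pics/top0.png")
rs=lambda a:cv2.resize(a,None,fx=4,fy=4,interpolation=cv2.INTER_CUBIC)
A=rs(im[155:300,360:450]);B=rs(im[175:265,165:260]);C=rs(im[122:177,270:380])
out=np.zeros((580,800,3),np.uint8);out[:,:360]=A;out[:360,360:740]=B;out[360:580,360:800]=C
cv2.imwrite("pics/crop0.png",out)
E
```

```text
(no output)
```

View pics/crop0.png

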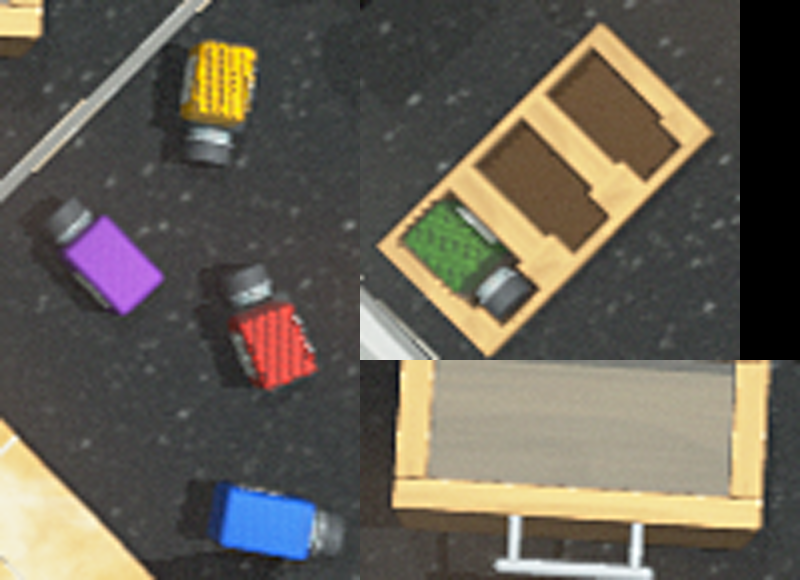

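```bash
cat > m1.py <<'E'
from h import *
im=cv2.cvtColor(cv2.imread("pics/top0.png"),cv2.COLOR_BGR2RGB);ci=robot.camera_info("top")
def rect(mk,z):
    c=max(cv2.findContours(mk,cv2.RETR_EXTERNAL,cv2.CHAIN_APPROX_NONE)[0],key=cv2.contourArea)
    pts=np.array([onz(ci,p,z)[:2] for p in c[:,0].astype(float)],np.float32)
    (x,y),wh,_=r=cv2.minAreaRect(pts); b=cv2.boxPoints(r)
    e=[b[1]-b[0],b[2]-b[1]];e=max(e,key=np.linalg.norm)
    return np.array([x,y]),np.array(wh),np.arctan2(e[1],e[0])
def roi(m,x0,x1,y0,y1):
    o=np.zeros_like(m);o[y0:y1,x0:x1]=m[y0:y1,x0:x1];return o
red=roi(mask(im,(0,150,90),(8,255,255)),400,450,215,260)
yel=roi(mask(im,(20,150,120),(32,255,255)),395,435,155,200)
grn=roi(mask(im,(40,100,30),(80,255,255)),165,260,175,265)
wood=mask(im,(10,50,120),(24,200,255))
for n,m,z in(("red",red,44),("yel",yel,44),("grn",grn,48),("tray",roi(wood,165,258,178,265),20),("box",roi(wood,270,380,105,168),112)):
    print(n,*rect(m,z))
hd=roi(mask(im,(0,0,130),(180,40,255)),285,360,166,180)
c=np.argwhere(roi(hd,0,640,171,180))[:,::-1]
print("handle bar", [onz(ci,p,106)[:2] for p in (c[c[:,0].argmin()],c[c[:,0].argmax()],c.mean(0))])
for n,p,z in (("capR",(422,226),22),("capY",(412,191),22),("capG",(201,249),26),("salt",(207,164),45),("pep",(236,147),45)): print(n,onz(ci,p,z))
E
python3 m1.py
```

```text
red [ 389.861 -361.191] [51.566 42.406] 0.40969363
yel [ 581.741 -320.749] [43.37 57.92] -0.1498188
grn [395.768 338.671] [55.498 44.321] 0.80963767
tray [437.068 278.998] [117.833 232.455] -0.7600532
box [680.024 -52.97 ] [258.089 141.768] 1.5242513
handle bar [array([576.288,   7.601]), array([ 575.224, -101.254]), array([575.148, -49.953])]
capR [ 433.844 -345.872   22.   ]
capY [ 537.583 -315.966   22.   ]
capG [357.005 304.932  26.   ]
salt [605.565 290.321  45.   ]
pep [657.144 207.009  45.   ]
```

```bash
python3 - <<'E'
from h import *
print(rel((390,-361,200),0.41-np.pi/2)); ci=robot.camera_info("wrist"); o=robot.get_obs()
T=ci["camera_from_world"]; c=-T[:3,:3].T@T[:3,3]; r=quat(o["orientation"])
print(r.inv().apply(c-o["tool_pos"]), r.inv().as_matrix()@T[:3,:3].T, ci["fx"])
E
```

```text
(array([ 9.452, -5.831,  1.47 ]), array([-0.002, -0.   , -0.149]))
[  74.349   -0.037 -138.665] [[ 0.001 -0.961 -0.276]
 [ 1.     0.001 -0.001]
 [ 0.001 -0.276  0.961]] 301.47290539829515
```

Request:
apply_moves --plan '[0, 9.45, -5.83, 1.47, 0, 0, -0.149, 0, 9.45, -5.83, 1.47, 0, 0, -0.149, 0, 9.45, -5.83, 1.47, 0, 0, -0.149, 0, 9.45, -5.83, 1.47, 0, 0, -0.149, 0, 9.45, -5.83, 1.47, 0, 0, -0.149, 0, 9.45, -5.83, 1.47, 0, 0, -0.149, 0, 9.45, -5.83, 1.47, 0, 0, -0.149, 0, 9.45, -5.83, 1.47, 0, 0, -0.149]'

```text
time_s: 0.77
tool_pos: [389.0, -361.9, 200.3]
orientation: [-0.0, 0.979, 0.203, -0.0]
ft_force: [1.0, -0.6, 0.5]
gripper_width: 1.0
grasp_force: 0.0
```

```bash
python3 - <<'E'
from h import *
ci=robot.camera_info("wrist"); im=robot.get_image("wrist"); cv2.imwrite("pics/w1.png",im[:,:,::-1])
m=mask(im,(0,150,70),(8,255,255))
for b,s,c in blobs(m,500):
    print(s,c); cc=max(cv2.findContours(b.astype(np.uint8),0,1)[0],key=cv2.contourArea)
    q=np.array([onz(ci,p,44)[:2] for p in cc[:,0].astype(float)],np.float32); print(cv2.minAreaRect(q),cv2.boxPoints(cv2.minAreaRect(q)))
E
```

```text
[ 299  165   39   49 1582] [319.034 190.784]
((389.4931335449219, -360.9668273925781), (49.98442840576172, 37.94712829589844), 22.975725173950195) [[ 359.077 -353.254]
 [ 373.89  -388.191]
 [ 419.909 -368.68 ]
 [ 405.097 -333.743]]
```

View pics/w1.png

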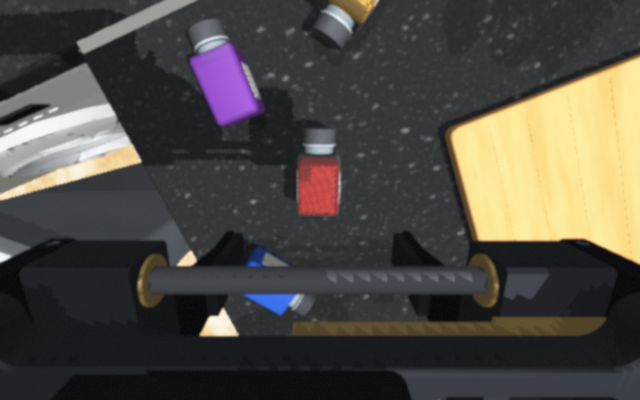

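```bash
python3 - <<'E'
from h import *
ci=robot.camera_info("wrist"); o=robot.get_obs(); print(o["tool_pos"])
u=np.array([.921,.39])
for n,p,z in (("capend z22",(319,128),22),("capend z39",(319,128),39),("back z44",(319,215.5),44),("shoulder z22",(319,143),22),("body front z44",(319,155),44)):
    q=onz(ci,p,z)[:2]; print(n,q,(q-[389.5,-361])@u)
im=cv2.imread("pics/w1.png"); print(im[120:220:2,319].tolist())
E
```

```text
[ 392.63  -354.766  199.22 ]
capend z22 [ 448.289 -329.866] 66.28731722307367
capend z39 [ 448.947 -329.643] 66.97963677319365
back z44 [ 368.972 -364.961] -20.451037046774005
shoulder z22 [ 434.471 -335.964] 51.18251150057449
body front z44 [ 425.749 -339.902] 41.61334382432649
[[53, 52, 50], [40, 38, 37], [35, 36, 34], [40, 39, 37], [67, 64, 61], [111, 105, 101], [120, 114, 109], [120, 115, 110], [121, 116, 110], [123, 117, 111], [122, 116, 112], [125, 119, 114], [177, 168, 162], [215, 207, 199], [198, 193, 181], [202, 198, 185], [191, 186, 175], [112, 110, 102], [59, 59, 68], [57, 57, 102], [58, 59, 112], [58, 59, 115], [60, 62, 127], [68, 69, 164], [71, 73, 186], [73, 75, 189], [74, 77, 200], [77, 80, 212], [77, 81, 212], [72, 76, 194], [71, 74, 185], [71, 73, 181], [71, 74, 189], [73, 76, 203], [74, 79, 208], [75, 78, 210], [73, 77, 204], [73, 78, 205], [72, 76, 200], [72, 76, 201], [70, 73, 186], [70, 73, 189], [69, 73, 191], [72, 74, 195], [69, 72, 183], [69, 71, 187], [67, 71, 176], [66, 66, 117], [64, 62, 66], [51, 49, 47]]
```

Request:
apply_moves --plan '[0, 0, 0, 0, 0, 0, 0, 0, 0, 0, 0, 0, 0, 0, 0, 0, 0, 0, 0, 0, 0]'

```text
time_s: 1.07
tool_pos: [387.8, -364.6, 200.9]
orientation: [0.0, 0.979, 0.203, -0.0]
ft_force: [0.8, -0.4, -0.2]
gripper_width: 1.0
grasp_force: 0.0
```

```bash
cat > jar.py <<'E'
from h import *
def jar(lo,hi,near,z=44):
    """fill rect on plane z in the wrist view, then dark cap end row by walking along the axis"""
    o=robot.get_obs(); ci=robot.camera_info("wrist"); im=robot.get_image("wrist")
    print("tcp",o["tool_pos"],o["orientation"])
    m=mask(im,lo,hi); B=[]
    for b,s,c in blobs(m,400):
        cc=max(cv2.findContours(b.astype(np.uint8),0,1)[0],key=cv2.contourArea)
        q=np.array([onz(ci,p,z)[:2] for p in cc[:,0].astype(float)],np.float32); B.append((cv2.minAreaRect(q),c))
    (r,c)=min(B,key=lambda t:np.hypot(*(np.array(t[0][0])-near)))
    b=cv2.boxPoints(r); e=max([b[1]-b[0],b[2]-b[1]],key=np.linalg.norm); yaw=np.arctan2(e[1],e[0])
    print("fill",r[0],r[1],"px",c,"yaw",yaw); ctr=np.array(r[0]); u=np.array([np.cos(yaw),np.sin(yaw)])
    for s in range(-72,73,2):
        p=proj(ci,[*(ctr+s*u),40]); v=im[int(round(p[1])),int(round(p[0]))]; print(s,v.tolist(),end="; ")
    return im
E
python3 - <<'E'
from jar import *
jar((0,150,70),(8,255,255),(390,-361))
E
```

```text
tcp [ 387.845 -364.64   200.852] [ 0.     0.979  0.203 -0.   ]
fill (389.59332275390625, -361.6993408203125) (50.31002426147461, 38.47818374633789) px [317.15  188.881] yaw 0.3910176
-72 [49, 51, 52]; -70 [59, 61, 62]; -68 [67, 69, 70]; -66 [64, 66, 66]; -64 [54, 56, 58]; -62 [53, 55, 57]; -60 [52, 54, 56]; -58 [54, 55, 57]; -56 [52, 53, 55]; -54 [50, 53, 55]; -52 [50, 52, 54]; -50 [51, 53, 55]; -48 [54, 56, 58]; -46 [55, 58, 59]; -44 [56, 59, 59]; -42 [61, 63, 64]; -40 [62, 64, 64]; -38 [57, 59, 60]; -36 [51, 53, 55]; -34 [52, 54, 56]; -32 [48, 50, 52]; -30 [59, 57, 57]; -28 [85, 65, 65]; -26 [156, 67, 65]; -24 [205, 76, 72]; -22 [204, 76, 72]; -20 [201, 76, 73]; -18 [206, 77, 74]; -16 [210, 78, 73]; -14 [201, 76, 72]; -12 [191, 74, 70]; -10 [189, 72, 69]; -8 [192, 73, 70]; -6 [189, 74, 70]; -4 [187, 74, 70]; -2 [186, 74, 71]; 0 [187, 73, 70]; 2 [200, 76, 74]; 4 [206, 78, 75]; 6 [204, 77, 73]; 8 [199, 76, 73]; 10 [188, 74, 71]; 12 [183, 73, 70]; 14 [204, 78, 74]; 16 [209, 80, 76]; 18 [210, 79, 76]; 20 [206, 79, 76]; 22 [189, 74, 72]; 24 [160, 69, 67]; 26 [123, 61, 60]; 28 [113, 59, 58]; 30 [110, 59, 58]; 32 [89, 60, 60]; 34 [64, 66, 68]; 36 [143, 152, 156]; 38 [183, 195, 199]; 40 [184, 196, 201]; 42 [181, 191, 197]; 44 [209, 218, 224]; 46 [137, 143, 150]; 48 [111, 116, 123]; 50 [112, 117, 123]; 52 [110, 115, 121]; 54 [110, 115, 121]; 56 [108, 113, 120]; 58 [103, 107, 113]; 60 [68, 72, 75]; 62 [38, 40, 41]; 64 [31, 32, 33]; 66 [36, 37, 39]; 68 [52, 55, 56]; 70 [53, 55, 56]; 72 [51, 53, 55];
```

```bash
python3 - <<'E'
from h import *
o=robot.get_obs();print(o["tool_pos"],o["dq"]); print(rel((392.8,-360.4,90),0.395-np.pi/2)); print(rel((392.8,-360.4,43),0.395-np.pi/2))
E
```

```text
[ 387.563 -365.032  200.924] [-0.013 -0.003 -0.001  0.001  0.002  0.001]
(array([ 0.222, -0.075,  3.697]), array([0.001, 0.   , 0.013]))
(array([ 0.223, -0.077,  5.264]), array([0.001, 0.   , 0.013]))
```

Request:
apply_moves --plan '[0, 0.15, -0.03, 2, 0, 0, 0.013, 0, 0.15, -0.03, 3.7, 0, 0, 0.013, 0, 0.15, -0.03, 3.7, 0, 0, 0.013, 0, 0.15, -0.03, 3.7, 0, 0, 0.013, 0, 0.15, -0.03, 3.7, 0, 0, 0.013, 0, 0.15, -0.03, 3.7, 0, 0, 0.013, 0, 0.15, -0.03, 3.7, 0, 0, 0.013, 0, 0.15, -0.03, 3.7, 0, 0, 0.013]'

```text
time_s: 1.78
tool_pos: [392.6, -362.6, 91.9]
orientation: [0.002, 0.98, 0.197, 0.001]
ft_force: [-0.1, 0.3, 0.1]
gripper_width: 0.999
grasp_force: 0.0
```

```bash
python3 - <<'E'
from h import *
o=robot.get_obs();print(o["tool_pos"],o["dq"]); print(rel((392.8,-360.4,43),0.395-np.pi/2))
E
```

```text
[ 392.618 -362.568   91.891] [ 0.007  0.003  0.007  0.001 -0.002 -0.   ]
(array([ 0.032, -0.071,  1.629]), array([ 0.004, -0.001,  0.001]))
```

Descend, then close.

Request:
apply_moves --plan '[0, 0.03, -0.05, 0.8, 0, 0, 0, 0, 0.03, -0.05, 1.4, 0, 0, 0, 0, 0.03, -0.05, 1.61, 0, 0, 0, 0, 0.03, -0.05, 1.61, 0, 0, 0, 0.6, 0.03, -0.05, 1.61, 0, 0, 0, 0.6, 0.03, -0.05, 1.61, 0, 0, 0, 0.6, 0.03, -0.05, 1.61, 0, 0, 0, 0.6, 0.03, -0.05, 1.61, 0, 0, 0]'

```text
time_s: 2.45
tool_pos: [392.6, -359.8, 42.4]
orientation: [0.001, 0.98, 0.197, 0.0]
ft_force: [0.1, -0.1, 0.1]
gripper_width: 0.779
grasp_force: 0.0
```

Request:
apply_moves --plan '[0.7, 0, 0, 0, 0, 0, 0, 0.7, 0, 0, 0, 0, 0, 0, 0.7, 0, 0, 0, 0, 0, 0, 0.7, 0, 0, 0, 0, 0, 0]'

```text
time_s: 2.78
tool_pos: [392.3, -359.5, 41.7]
orientation: [0.0, 0.98, 0.197, 0.0]
ft_force: [0.8, -0.3, 0.4]
gripper_width: 0.503
grasp_force: 30.0
```

Request:
apply_moves --plan '[0.7, 0, 0, -0.6, 0, 0, 0, 0.7, 0, 0, -1.6, 0, 0, 0, 0.7, 0, 0, -2.8, 0, 0, 0, 0.7, 0, 0, -4.2, 0, 0, 0, 0.7, 0, 0, -4.5, 0, 0, 0, 0.7, 0, 0, -4.5, 0, 0, 0]'

```text
time_s: 3.28
tool_pos: [393.6, -361.1, 179.8]
orientation: [0.004, 0.98, 0.197, 0.002]
ft_force: [0.8, -0.6, -1.5]
gripper_width: 0.502
grasp_force: 30.0
```

```bash
cat >> h.py <<'E'
def relx(pos,yaw,start=None):
    """like rel but for exactly this yaw; returns numbers and the goal pose for chaining"""
    o=robot.get_obs(); p,r=(o["tool_pos"],quat(o["orientation"])) if start is None else start
    y=np.array([np.cos(yaw),np.sin(yaw),0]);z=np.array([0,0,-1.]);g=R.from_matrix(np.c_[np.cross(y,z),y,z])
    print(np.r_[r.inv().apply(np.asarray(pos)-p)/30,(r.inv()*g).as_rotvec()]); return np.asarray(pos,float),g
E
python3 - <<'E'
from h import *
o=robot.get_obs();print(o["tool_pos"],o["gripper_width"])
s=None
for p,y in (((420,-180,175),-.22),((450,30,175),.74),((446,250,175),1.70),((445.7,288.1,150),2.382)): s=relx(p,y,s)
E
```

```text
[ 393.569 -361.09   179.79 ] 0.5016111012947944
[ 3.146 -5.228  0.125  0.008  0.002 -0.954]
[ 7.05  -0.552  0.     0.     0.    -0.96 ]
[ 5.505  4.846  0.     0.     0.    -0.96 ]
[-0.154  1.261  0.833  0.     0.    -0.682]
```

Request:
apply_moves --plan '[0.7, 0.4, -0.65, 0, 0, 0, -0.12, 0.7, 0.8, -1.3, 0, 0, 0, -0.24, 0.7, 1.2, -2, 0, 0, 0, -0.36, 0.7, 1.6, -2.6, 0, 0, 0, -0.48, 0.7, 2, -3.3, 0, 0, 0, -0.6, 0.7, 2.4, -3.9, 0, 0, 0, -0.72, 0.7, 2.8, -4.6, 0, 0, 0, -0.84, 0.7, 3.15, -5.23, 0, 0, 0, -0.954]'

```text
time_s: 3.95
tool_pos: [417.4, -175.9, 174.6]
orientation: [-0.002, 0.779, 0.627, -0.001]
ft_force: [-0.4, 1.1, -1.3]
gripper_width: 0.506
grasp_force: 30.0
```

Request:
apply_moves --plan '[0.7, 0.88, -0.07, 0, 0, 0, -0.12, 0.7, 1.76, -0.14, 0, 0, 0, -0.24, 0.7, 2.64, -0.2, 0, 0, 0, -0.36, 0.7, 3.52, -0.28, 0, 0, 0, -0.48, 0.7, 4.4, -0.35, 0, 0, 0, -0.6, 0.7, 5.28, -0.42, 0, 0, 0, -0.72, 0.7, 6.16, -0.48, 0, 0, 0, -0.84, 0.7, 7.05, -0.55, 0, 0, 0, -0.96]'

```text
time_s: 4.62
tool_pos: [447.3, 33.4, 174.6]
orientation: [-0.002, 0.401, 0.916, -0.001]
ft_force: [0.7, -0.1, -1.1]
gripper_width: 0.504
grasp_force: 30.0
```

Request:
apply_moves --plan '[0.7, 0.69, 0.6, 0, 0, 0, -0.12, 0.7, 1.38, 1.2, 0, 0, 0, -0.24, 0.7, 2.06, 1.8, 0, 0, 0, -0.36, 0.7, 2.75, 2.4, 0, 0, 0, -0.48, 0.7, 3.44, 3, 0, 0, 0, -0.6, 0.7, 4.13, 3.6, 0, 0, 0, -0.72, 0.7, 4.82, 4.2, 0, 0, 0, -0.84, 0.7, 5.5, 4.85, 0, 0, 0, -0.96]'

```text
time_s: 5.28
tool_pos: [442.9, 252.6, 174.2]
orientation: [-0.003, -0.068, 0.998, -0.001]
ft_force: [0.1, -0.2, -1.3]
gripper_width: 0.503
grasp_force: 30.0
```

```bash
python3 - <<'E'
from h import *
o=robot.get_obs();print(o["tool_pos"],o["joints"],o["gripper_width"])
relx((445.7,288.1,150),2.382)
E
```

```text
[442.896 252.638 174.224] [ 0.299  0.479  1.786 -0.     0.882 -1.407] 0.50268127181006
[-0.256  1.159  0.805  0.001 -0.005 -0.676]
```

Request:
apply_moves --plan '[0.7, -0.04, 0.2, 0, 0, 0, -0.115, 0.7, -0.08, 0.4, 0, 0, 0, -0.23, 0.7, -0.12, 0.6, 0, 0, 0, -0.35, 0.7, -0.17, 0.8, 0, 0, 0, -0.46, 0.7, -0.2, 1, 0, 0, 0, -0.57, 0.7, -0.25, 1.16, 0, 0, 0, -0.676, 0.7, -0.25, 1.16, 0, 0, 0, -0.676, 0.7, -0.25, 1.16, 0, 0, 0, -0.676]'

```text
time_s: 5.95
tool_pos: [446.7, 286.9, 174.7]
orientation: [-0.002, -0.391, 0.92, 0.0]
ft_force: [-0.6, -0.2, -0.5]
gripper_width: 0.501
grasp_force: 30.0
```

Request:
apply_moves --plan '[0.7, 0, 0, 0, 0, 0, 0, 0.7, 0, 0, 0, 0, 0, 0, 0.7, 0, 0, 0, 0, 0, 0, 0.7, 0, 0, 0, 0, 0, 0]'

```text
time_s: 6.28
tool_pos: [447.8, 287.0, 176.4]
orientation: [-0.0, -0.391, 0.92, -0.0]
ft_force: [0.3, 0.0, -1.1]
gripper_width: 0.506
grasp_force: 30.0
```

```bash
python3 - <<'E'
from h import *
o=robot.get_obs();print(o["tool_pos"],quat(o["orientation"]).as_matrix()[:,1]); ci=robot.camera_info("wrist")
im=robot.get_image("wrist"); cv2.imwrite("pics/w2.png",im[:,:,::-1])
c,x,y=np.array([437.07,279]),np.array([.689,.725]),np.array([-.725,.689])
for k in(-1,0,1): print(k,proj(ci,[*(c+12.5*x+74*k*y),20]))
E
```

```text
[447.84  287.03  176.402] [-0.72   0.694  0.   ]
-1 [245.641 192.028]
0 [318.865 191.586]
1 [392.12  191.143]
```

View pics/w2.png

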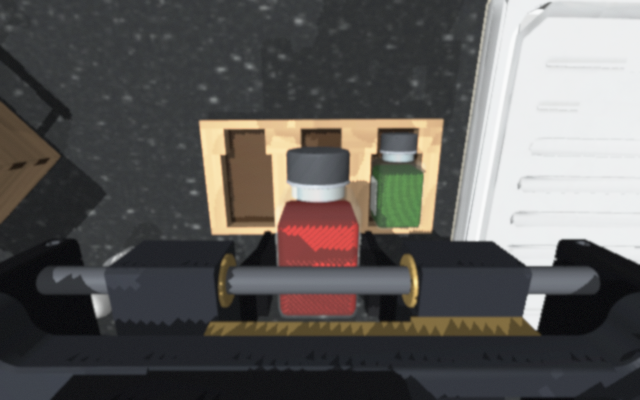

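```bash
python3 - <<'E'
from h import *
ci=robot.camera_info("wrist"); im=cv2.cvtColor(cv2.imread("pics/w2.png"),cv2.COLOR_BGR2RGB)
m=mask(im,(10,40,120),(26,200,255)); m[:, :190]=0;m[:,450:]=0;m[:100]=0;m[242:]=0
ct=np.vstack([c for c in cv2.findContours(m,0,1)[0] if cv2.contourArea(c)>50])
q=np.array([onz(ci,p,20)[:2] for p in ct[:,0].astype(float)],np.float32); r=cv2.minAreaRect(q); b=cv2.boxPoints(r); print(r,b)
for p in b: print(proj(ci,[*p,20]))
# dark pocket of nest a along middle column, and across row
x,y=np.array([.689,.725]),np.array([-.725,.689])
for row in (140,200):
    g=im[row,215:300].astype(int).sum(1); d=np.diff(g); e=np.argsort(-abs(d))[:6]; print(row,[(215+i,d[i]) for i in e])
for col in (250,320,397):
    g=im[105:245,col].astype(int).sum(1); d=np.diff(g); e=np.argsort(-abs(d))[:7]; print(col,[(105+i,d[i]) for i in e])
E
```

```text
((435.358154296875, 280.4334716796875), (117.06011962890625, 232.99969482421875), 46.46954345703125) [[310.583 318.237]
 [479.51  157.761]
 [560.134 242.63 ]
 [391.207 403.106]]
[444.165 117.724]
[197.667 119.265]
[210.609 234.302]
[431.888 233.   ]
140 [(np.int64(224), np.int64(-166)), (np.int64(223), np.int64(-132)), (np.int64(264), np.int64(109)), (np.int64(265), np.int64(95)), (np.int64(225), np.int64(-79)), (np.int64(263), np.int64(51))]
200 [(np.int64(224), np.int64(-159)), (np.int64(273), np.int64(157)), (np.int64(272), np.int64(129)), (np.int64(223), np.int64(-124)), (np.int64(225), np.int64(-85)), (np.int64(274), np.int64(62))]
250 [(np.int64(128), np.int64(-186)), (np.int64(119), np.int64(183)), (np.int64(129), np.int64(-150)), (np.int64(234), np.int64(-146)), (np.int64(233), np.int64(-141)), (np.int64(118), np.int64(126)), (np.int64(120), np.int64(122))]
320 [(np.int64(201), np.int64(-161)), (np.int64(184), np.int64(145)), (np.int64(128), np.int64(-135)), (np.int64(127), np.int64(-134)), (np.int64(202), np.int64(-132)), (np.int64(119), np.int64(119)), (np.int64(118), np.int64(116))]
397 [(np.int64(233), np.int64(-169)), (np.int64(161), np.int64(-164)), (np.int64(127), np.int64(-162)), (np.int64(118), np.int64(147)), (np.int64(232), np.int64(-146)), (np.int64(128), np.int64(-142)), (np.int64(227), np.int64(132))]
```

```bash
python3 - <<'E'
from h import *
ci=robot.camera_info("wrist");o=robot.get_obs(); r=quat(o["orientation"])
for px,z in (((318,149),173.5),((318,149),156),((279,220),178),((358,220),178)):
    print(px,r.inv().apply(onz(ci,px,z)-o["tool_pos"]))
print(o["tool_pos"]); relx((444.2,289.3,75),2.382); relx((444.2,289.3,47.5),2.382)
E
```

```text
(318, 149) [60.865  1.055  3.02 ]
(318, 149) [58.875  1.089 20.52 ]
(279, 220) [ 27.355 -17.749  -1.482]
(358, 220) [27.37  20.394 -1.483]
[447.912 287.094 176.515]
[ 0.033  0.14   3.384 -0.    -0.    -0.007]
[ 0.032  0.14   4.301 -0.    -0.    -0.007]
```

Request:
apply_moves --plan '[0.7, -0.04, 0.12, 1, 0, 0, -0.007, 0.7, -0.04, 0.12, 2, 0, 0, -0.007, 0.7, -0.04, 0.12, 3, 0, 0, -0.007, 0.7, -0.04, 0.12, 3.35, 0, 0, -0.007, 0.7, -0.04, 0.12, 3.35, 0, 0, -0.007, 0.7, -0.04, 0.12, 3.35, 0, 0, -0.007, 0.7, -0.04, 0.12, 3.35, 0, 0, -0.007, 0.7, -0.04, 0.12, 3.35, 0, 0, -0.007]'

```text
time_s: 7.0
tool_pos: [447.4, 291.2, 77.6]
orientation: [0.002, -0.395, 0.919, -0.0]
ft_force: [0.3, 0.1, -0.1]
gripper_width: 0.506
grasp_force: 30.0
```

```bash
python3 - <<'E'
from h import *
o=robot.get_obs(); print(o["tool_pos"],o["ft_force"]);t=np.array([444.2+2.5*.689,289.3+2.5*.725]); relx((*t,48),2.382)
E
```

```text
[447.386 291.179  77.634] [ 0.264  0.062 -0.121]
[ 0.038  0.035  0.988 -0.002  0.003  0.001]
```

Request:
apply_moves --plan '[0.7, 0.03, 0.02, 0.2, 0, 0, 0, 0.7, 0.03, 0.02, 0.4, 0, 0, 0, 0.7, 0.03, 0.02, 0.55, 0, 0, 0, 0.7, 0.03, 0.02, 0.65, 0, 0, 0, 0.7, 0.03, 0.02, 0.75, 0, 0, 0, 0.7, 0.03, 0.02, 0.75, 0, 0, 0]'

```text
time_s: 7.5
tool_pos: [444.7, 290.3, 52.7]
orientation: [-0.001, -0.395, 0.919, 0.0]
ft_force: [-0.5, 0.5, -0.4]
gripper_width: 0.498
grasp_force: 30.0
```

Request:
apply_moves --plan '[0.7, 0, 0, 0.1, 0, 0, 0, 0.7, 0, 0, 0.15, 0, 0, 0, 0.7, 0, 0, 0.2, 0, 0, 0, 0.7, 0, 0, 0.25, 0, 0, 0, 0.7, 0, 0, 0.25, 0, 0, 0]'

```text
time_s: 7.92
tool_pos: [445.0, 290.4, 45.8]
orientation: [-0.0, -0.395, 0.919, 0.0]
ft_force: [-0.5, -0.3, -1.2]
gripper_width: 0.508
grasp_force: 30.0
```

Request:
apply_moves --plan '[0.3, 0, 0, 0, 0, 0, 0, 0.3, 0, 0, 0, 0, 0, 0, 0.3, 0, 0, 0, 0, 0, 0, 0.3, 0, 0, 0, 0, 0, 0, 0.3, 0, 0, -0.3, 0, 0, 0, 0.3, 0, 0, -1, 0, 0, 0, 0.3, 0, 0, -2.2, 0, 0, 0, 0.3, 0, 0, -3.4, 0, 0, 0]'

```text
time_s: 8.58
tool_pos: [444.1, 290.0, 148.8]
orientation: [-0.002, -0.395, 0.919, 0.0]
ft_force: [1.0, 0.9, 0.5]
gripper_width: 0.7
grasp_force: 0.0
```

```bash
python3 - <<'E'
from h import *
o=robot.get_obs(); print(o["tool_pos"],o["gripper_width"]); im=robot.get_image("side"); t=robot.get_image("top")
f=lambda a,s:cv2.resize(a,None,fx=s,fy=s,interpolation=cv2.INTER_CUBIC)
cv2.imwrite("pics/s1.png",np.vstack([f(im[250:360,240:360],4)[:300],np.zeros((0,480,3),np.uint8)])[:,:,::-1])
# target above yellow
s=None
for p,y in (((450,30,180),1.9),((560,-200,190),1.44),((575,-320,190),1.44)): s=relx(p,y,s)
E
```

```text
[444.09  290.024 148.787] 0.7000067750416624
[ 6.298 -6.043 -0.912 -0.003  0.012  0.483]
[-0.991 -8.44  -0.333  0.     0.     0.46 ]
[-1.017 -3.901  0.     0.     0.     0.   ]
```

Request:
apply_moves --plan '[0.3, 0.4, -0.4, -0.9, 0, 0, 0.06, 0.3, 1.2, -1.2, -0.9, 0, 0, 0.12, 0.3, 2.1, -2, -0.9, 0, 0, 0.18, 0.3, 3, -2.9, -0.9, 0, 0, 0.24, 0.3, 3.9, -3.8, -0.9, 0, 0, 0.3, 0.3, 4.8, -4.6, -0.9, 0, 0, 0.36, 0.3, 5.6, -5.4, -0.9, 0, 0, 0.42, 0.3, 6.3, -6.05, -0.9, 0, 0, 0.483]'

```text
time_s: 9.35
tool_pos: [446.5, 26.3, 175.2]
orientation: [0.0, -0.162, 0.987, -0.0]
ft_force: [0.7, -1.5, -0.3]
gripper_width: 0.7
grasp_force: 0.0
```

Request:
apply_moves --plan '[0, -0.1, -1.05, -0.33, 0, 0, 0.06, 0, -0.25, -2.1, -0.33, 0, 0, 0.12, 0, -0.37, -3.2, -0.33, 0, 0, 0.18, 0, -0.5, -4.2, -0.33, 0, 0, 0.24, 0, -0.62, -5.3, -0.33, 0, 0, 0.3, 0, -0.75, -6.4, -0.33, 0, 0, 0.36, 0, -0.87, -7.4, -0.33, 0, 0, 0.41, 0, -1, -8.44, -0.33, 0, 0, 0.46]'

```text
time_s: 10.02
tool_pos: [557.0, -202.7, 184.7]
orientation: [-0.0, 0.067, 0.998, 0.0]
ft_force: [0.6, 1.0, -0.2]
gripper_width: 1.0
grasp_force: 0.0
```

Request:
apply_moves --plan '[0, -0.3, -1.2, 0, 0, 0, 0, 0, -0.7, -2.5, 0, 0, 0, 0, 0, -1, -3.6, 0, 0, 0, 0, 0, -1.02, -3.9, 0, 0, 0, 0, 0, -1.02, -3.9, 0, 0, 0, 0, 0, -1.02, -3.9, 0, 0, 0, 0, 0, -1.02, -3.9, 0, 0, 0, 0, 0, -1.02, -3.9, 0, 0, 0]'

```text
validation failed for argument at $.pl...
```

```bash
python3 - <<'E'
from jar import *
im=jar((20,150,100),(32,255,255),(580,-320))
t=robot.get_image("top");sd=robot.get_image("side")
f=lambda a,s:cv2.resize(a,None,fx=s,fy=s,interpolation=cv2.INTER_CUBIC)
o=np.zeros((560,800,3),np.uint8);o[:320,:512]=f(im,.8);o[320:560,:400]=f(t[185:245,155:255],4);o[320:,420:780]=f(sd[265:345,250:370],3)
cv2.imwrite("pics/c2.png",o[:,:,::-1])
E
```

```text
tcp [ 556.958 -202.748  184.742] [-0.     0.067  0.998  0.   ]Traceback (most recent call last):
  File "<stdin>", line 2, in <module>
  File "jar.py", line 10, in jar
    (r,c)=min(B,key=lambda t:np.hypot(*(np.array(t[0][0])-near)))
          ~~~^^^^^^^^^^^^^^^^^^^^^^^^^^^^^^^^^^^^^^^^^^^^^^^^^^^^
ValueError: min() iterable argument is empty
```

The third move was one number short, so it was refused and the arm stayed put. I'll resend it.

Request:
apply_moves --plan '[0, -0.3, -1.2, 0, 0, 0, 0, 0, -0.7, -2.5, 0, 0, 0, 0, 0, -1, -3.6, 0, 0, 0, 0, 0, -1.02, -3.9, 0, 0, 0, 0, 0, -1.02, -3.9, 0, 0, 0, 0, 0, -1.02, -3.9, 0, 0, 0, 0, 0, -1.02, -3.9, 0, 0, 0, 0, 0, -1.02, -3.9, 0, 0, 0, 0]'

```text
time_s: 10.73
tool_pos: [571.8, -319.2, 184.8]
orientation: [-0.001, 0.064, 0.998, 0.001]
ft_force: [-0.2, -0.4, 0.3]
gripper_width: 0.999
grasp_force: 0.0
```

```bash
python3 - <<'E'
from jar import *
im=jar((20,150,100),(32,255,255),(580,-320))
t=robot.get_image("top");sd=robot.get_image("side")
f=lambda a,s:cv2.resize(a,None,fx=s,fy=s,interpolation=cv2.INTER_CUBIC)
o=np.zeros((560,800,3),np.uint8);o[:320,:512]=f(im,.8);o[320:560,:400]=f(t[185:245,155:255],4);o[320:,420:780]=f(sd[265:345,250:370],3)
cv2.imwrite("pics/c2.png",o[:,:,::-1])
E
```

```text
tcp [ 571.792 -319.234  184.794] [-0.001  0.064  0.998  0.001]
fill (581.7348022460938, -322.1734924316406) (34.736488342285156, 49.648681640625) px [313.518 207.592] yaw -0.14632899
-72 [49, 51, 51]; -70 [46, 47, 49]; -68 [46, 47, 48]; -66 [44, 45, 47]; -64 [31, 33, 32]; -62 [33, 34, 37]; -60 [58, 60, 64]; -58 [90, 94, 99]; -56 [99, 103, 110]; -54 [102, 107, 112]; -52 [103, 108, 114]; -50 [112, 118, 124]; -48 [114, 120, 125]; -46 [123, 128, 135]; -44 [197, 204, 213]; -42 [197, 204, 209]; -40 [189, 196, 201]; -38 [182, 189, 192]; -36 [119, 123, 125]; -34 [98, 84, 58]; -32 [128, 105, 59]; -30 [136, 111, 65]; -28 [139, 113, 65]; -26 [151, 121, 68]; -24 [179, 140, 74]; -22 [228, 180, 90]; -20 [234, 187, 92]; -18 [237, 191, 94]; -16 [240, 196, 96]; -14 [235, 188, 93]; -12 [230, 182, 90]; -10 [236, 196, 95]; -8 [244, 210, 100]; -6 [240, 201, 97]; -4 [237, 195, 95]; -2 [235, 190, 93]; 0 [236, 195, 94]; 2 [233, 187, 91]; 4 [231, 183, 89]; 6 [234, 187, 91]; 8 [239, 198, 95]; 10 [233, 187, 91]; 12 [233, 187, 91]; 14 [236, 193, 93]; 16 [237, 198, 94]; 18 [230, 185, 90]; 20 [231, 183, 89]; 22 [235, 192, 93]; 24 [240, 204, 97]; 26 [197, 158, 84]; 28 [111, 99, 81]; 30 [73, 72, 71]; 32 [52, 55, 55]; 34 [58, 60, 61]; 36 [66, 69, 70]; 38 [62, 64, 64]; 40 [56, 57, 58]; 42 [54, 57, 57]; 44 [68, 70, 71]; 46 [66, 68, 69]; 48 [54, 56, 57]; 50 [52, 55, 56]; 52 [54, 55, 57]; 54 [54, 56, 57]; 56 [56, 58, 59]; 58 [57, 59, 60]; 60 [89, 90, 90]; 62 [138, 139, 138]; 64 [122, 123, 122]; 66 [81, 82, 82]; 68 [42, 44, 47]; 70 [44, 45, 49]; 72 [46, 48, 51];
```

View pics/c2.png

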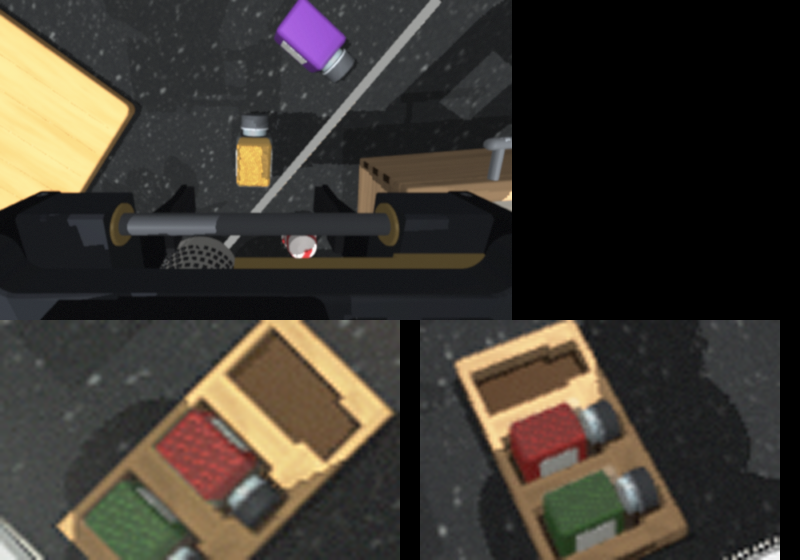

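```bash
python3 - <<'E'
from h import *
print(robot.get_obs()["dq"]);relx((577.3,-321.5,90),1.421)
E
```

```text
[-0.005  0.001 -0.008 -0.003 -0.    -0.002]
[-0.175 -0.029  3.169  0.    -0.     0.021]
```

Request:
apply_moves --plan '[0, -0.17, -0.03, 1.2, 0, 0, 0.02, 0, -0.17, -0.03, 2.4, 0, 0, 0.02, 0, -0.17, -0.03, 3.15, 0, 0, 0.02, 0, -0.17, -0.03, 3.15, 0, 0, 0.02, 0, -0.17, -0.03, 3.15, 0, 0, 0.02, 0, -0.17, -0.03, 3.15, 0, 0, 0.02]'

```text
time_s: 11.38
tool_pos: [578.1, -323.4, 91.9]
orientation: [0.001, 0.075, 0.997, -0.001]
ft_force: [0.5, 0.4, 0.7]
gripper_width: 1.002
grasp_force: 0.0
```

```bash
python3 - <<'E'
from h import *
o=robot.get_obs();print(o["tool_pos"],o["dq"]);relx((577.3,-321.5,42.5),1.421)
E
```

```text
[ 578.13  -323.418   91.893] [-0.003 -0.022 -0.016 -0.    -0.005  0.001]
[ 0.041  0.061  1.646 -0.001  0.002 -0.   ]
```

Request:
apply_moves --plan '[0, 0.03, 0.05, 0.8, 0, 0, 0, 0, 0.03, 0.05, 1.4, 0, 0, 0, 0, 0.03, 0.05, 1.61, 0, 0, 0, 0, 0.03, 0.05, 1.61, 0, 0, 0, 0.6, 0.03, 0.05, 1.61, 0, 0, 0, 0.6, 0.03, 0.05, 1.61, 0, 0, 0, 0.6, 0.03, 0.05, 1.61, 0, 0, 0, 0.6, 0.03, 0.05, 1.61, 0, 0, 0]'

```text
time_s: 12.05
tool_pos: [577.1, -322.0, 43.4]
orientation: [0.001, 0.075, 0.997, -0.001]
ft_force: [0.3, 0.1, 0.5]
gripper_width: 0.782
grasp_force: 0.0
```

Request:
apply_moves --plan '[0.7, 0, 0, 0, 0, 0, 0, 0.7, 0, 0, 0, 0, 0, 0, 0.7, 0, 0, 0, 0, 0, 0, 0.7, 0, 0, 0, 0, 0, 0, 0.7, 0, 0, 0, 0, 0, 0]'

```text
time_s: 12.47
tool_pos: [576.4, -321.3, 42.2]
orientation: [-0.0, 0.075, 0.997, 0.0]
ft_force: [0.0, 1.1, 0.9]
gripper_width: 0.502
grasp_force: 30.0
```

Request:
apply_moves --plan '[0.7, 0, 0, -0.6, 0, 0, 0, 0.7, 0, 0, -1.6, 0, 0, 0, 0.7, 0, 0, -2.8, 0, 0, 0, 0.7, 0, 0, -4.2, 0, 0, 0, 0.7, 0, 0, -4.7, 0, 0, 0, 0.7, 0, 0, -4.7, 0, 0, 0]'

```text
time_s: 12.97
tool_pos: [579.0, -323.4, 188.5]
orientation: [0.004, 0.075, 0.997, -0.003]
ft_force: [0.1, -0.2, -0.7]
gripper_width: 0.504
grasp_force: 30.0
```

```bash
python3 - <<'E'
from h import *
o=robot.get_obs();print(o["tool_pos"],o["gripper_width"])
# nest a mid = nest b final TCP target (445.7,291 wrist) -74*y
c=np.array([435.6,280.2]);x,y=np.array([.689,.725]),np.array([-.725,.689])
n=c+12.5*x-74*y; print(n); s=None
for p,w in (((460,-180,185),1.421),((450,40,185),1.9),((*n,180),2.382)): s=relx(p,w,s)
E
```

```text
[ 578.966 -323.402  188.547] 0.5038056282957035
[497.863 238.276]
[ 4.639  4.131  0.052 -0.005  0.009 -0.001]
[ 1.424  7.201  0.     0.     0.    -0.479]
[-3.646  5.739  0.167  0.     0.    -0.482]
```

Request:
apply_moves --plan '[0.7, 0.6, 0.5, 0, 0, 0, 0, 0.7, 1.3, 1.15, 0, 0, 0, 0, 0.7, 2, 1.8, 0, 0, 0, 0, 0.7, 2.7, 2.4, 0, 0, 0, 0, 0.7, 3.4, 3, 0, 0, 0, 0, 0.7, 4, 3.6, 0, 0, 0, 0, 0.7, 4.64, 4.13, 0, 0, 0, 0]'

```text
time_s: 13.55
tool_pos: [455.3, -176.1, 181.5]
orientation: [-0.002, 0.075, 0.997, 0.001]
ft_force: [0.4, 0.3, -1.5]
gripper_width: 0.504
grasp_force: 30.0
```

Request:
apply_moves --plan '[0.7, 0.18, 0.9, 0, 0, 0, -0.06, 0.7, 0.36, 1.8, 0, 0, 0, -0.12, 0.7, 0.54, 2.7, 0, 0, 0, -0.18, 0.7, 0.72, 3.6, 0, 0, 0, -0.24, 0.7, 0.9, 4.5, 0, 0, 0, -0.3, 0.7, 1.08, 5.4, 0, 0, 0, -0.36, 0.7, 1.26, 6.3, 0, 0, 0, -0.42, 0.7, 1.42, 7.2, 0, 0, 0, -0.48]'

```text
time_s: 14.22
tool_pos: [446.1, 43.4, 181.7]
orientation: [-0.002, -0.165, 0.986, 0.001]
ft_force: [0.1, 0.3, -0.1]
gripper_width: 0.503
grasp_force: 30.0
```

Request:
apply_moves --plan '[0.7, -0.5, 0.8, 0, 0, 0, -0.06, 0.7, -1, 1.6, 0, 0, 0, -0.12, 0.7, -1.5, 2.4, 0, 0, 0, -0.18, 0.7, -2, 3.2, 0, 0, 0, -0.24, 0.7, -2.5, 4, 0, 0, 0, -0.3, 0.7, -3, 4.8, 0, 0, 0, -0.36, 0.7, -3.4, 5.4, 0, 0, 0, -0.42, 0.7, -3.65, 5.74, 0, 0, 0, -0.48]'

```text
time_s: 14.88
tool_pos: [494.9, 242.5, 181.2]
orientation: [-0.001, -0.396, 0.918, 0.0]
ft_force: [0.2, -0.1, -0.6]
gripper_width: 0.501
grasp_force: 30.0
```

Request:
apply_moves --plan '[0.7, 0, 0, 0, 0, 0, 0, 0.7, 0, 0, 0, 0, 0, 0, 0.7, 0, 0, 0, 0, 0, 0, 0.7, 0, 0, 0, 0, 0, 0, 0.7, 0, 0, 0, 0, 0, 0]'

```text
time_s: 15.3
tool_pos: [495.2, 239.2, 182.8]
orientation: [-0.001, -0.393, 0.92, 0.0]
ft_force: [0.0, -0.1, -0.9]
gripper_width: 0.504
grasp_force: 30.0
```

```bash
python3 - <<'E'
from h import *
o=robot.get_obs();r=quat(o["orientation"]);ci=robot.camera_info("wrist");im=robot.get_image("wrist");cv2.imwrite("pics/w3.png",im[:,:,::-1])
print(o["tool_pos"],o["dq"])
x,y=np.array([.689,.725]),np.array([-.725,.689])
m=mask(im,(10,40,120),(26,200,255)); m[:100]=0;m[242:]=0
# expected tray top outline in px
c=np.array([435.6,280.2])
print([proj(ci,[*(c+a*58*x+b*116*y),20]) for a,b in((-1,-1),(-1,1),(1,1),(1,-1))])
n=c+12.5*x-74*y
print("nest rim cap end",proj(ci,[*(n-63*x),20]), [proj(ci,[*(n+d*y-50*x),20]) for d in(-20,20)])
relx((*n,76),2.382)
E
```

```text
[495.236 239.188 182.814] [ 0.003 -0.005 -0.008  0.001  0.001 -0.002]
[array([270.303, 121.554]), array([509.925, 120.819]), array([491.212, 232.407]), array([275.31 , 233.101])]
nest rim cap end [313.744 129.37 ] [array([293.562, 142.948]), array([334.097, 142.822])]
[-0.033 -0.084  3.566  0.    -0.001 -0.004]
```

View pics/w3.png

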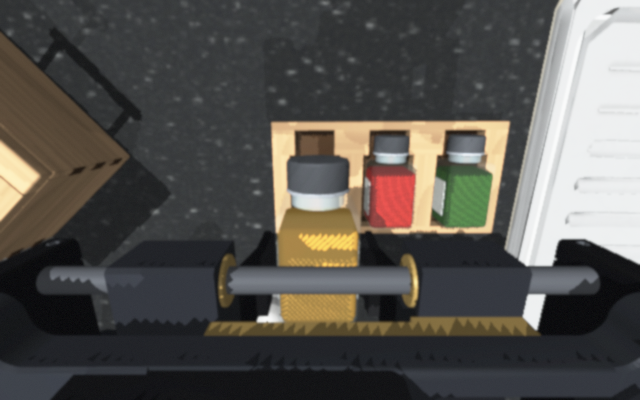

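```bash
python3 - <<'E'
from h import *
ci=robot.camera_info("wrist");o=robot.get_obs(); r=quat(o["orientation"])
for px,z in (((318,155.5),o["tool_pos"][2]-3),((279,225),o["tool_pos"][2]+2),((358,225),o["tool_pos"][2]+2)):
    print(px,r.inv().apply(onz(ci,px,z)-o["tool_pos"]))
E
```

```text
(318, 155.5) [57.851  1.029  3.037]
(279, 225) [ 24.985 -17.799  -1.989]
(358, 225) [24.996 20.392 -1.978]
```

Request:
apply_moves --plan '[0.7, -0.05, -0.08, 1, 0, 0, -0.004, 0.7, -0.05, -0.08, 2, 0, 0, -0.004, 0.7, -0.05, -0.08, 3, 0, 0, -0.004, 0.7, -0.05, -0.08, 3.55, 0, 0, -0.004, 0.7, -0.05, -0.08, 3.55, 0, 0, -0.004, 0.7, -0.05, -0.08, 3.55, 0, 0, -0.004, 0.7, -0.05, -0.08, 3.55, 0, 0, -0.004, 0.7, -0.05, -0.08, 3.55, 0, 0, -0.004]'

```text
time_s: 16.02
tool_pos: [499.7, 239.9, 78.2]
orientation: [0.002, -0.395, 0.919, -0.0]
ft_force: [-0.0, 0.6, 0.4]
gripper_width: 0.501
grasp_force: 30.0
```

```bash
python3 - <<'E'
from h import *
o=robot.get_obs(); print(o["tool_pos"],o["dq"]); relx((498.3,238.7,53),2.382)
E
```

```text
[499.721 239.886  78.201] [ 0.002 -0.005  0.002 -0.001 -0.003 -0.001]
[ 0.064  0.009  0.84  -0.002  0.003  0.002]
```

Request:
apply_moves --plan '[0.7, 0.04, 0.01, 0.2, 0, 0, 0, 0.7, 0.04, 0.01, 0.4, 0, 0, 0, 0.7, 0.04, 0.01, 0.55, 0, 0, 0, 0.7, 0.04, 0.01, 0.65, 0, 0, 0, 0.7, 0.04, 0.01, 0.75, 0, 0, 0, 0.7, 0.04, 0.01, 0.75, 0, 0, 0]'

```text
time_s: 16.52
tool_pos: [497.0, 239.0, 53.3]
orientation: [-0.001, -0.395, 0.918, 0.0]
ft_force: [0.0, -0.1, -1.0]
gripper_width: 0.504
grasp_force: 30.0
```

Request:
apply_moves --plan '[0.7, 0, 0, 0.1, 0, 0, 0, 0.7, 0, 0, 0.15, 0, 0, 0, 0.7, 0, 0, 0.2, 0, 0, 0, 0.7, 0, 0, 0.26, 0, 0, 0, 0.7, 0, 0, 0.26, 0, 0, 0]'

```text
time_s: 16.93
tool_pos: [497.6, 239.1, 46.3]
orientation: [0.0, -0.395, 0.918, -0.0]
ft_force: [-0.1, -0.3, -1.6]
gripper_width: 0.505
grasp_force: 30.0
```

Request:
apply_moves --plan '[0.3, 0, 0, 0, 0, 0, 0, 0.3, 0, 0, 0, 0, 0, 0, 0.3, 0, 0, 0, 0, 0, 0, 0.3, 0, 0, 0, 0, 0, 0, 0.3, 0, 0, -0.3, 0, 0, 0, 0.3, 0, 0, -1, 0, 0, 0, 0.3, 0, 0, -2.2, 0, 0, 0, 0.3, 0, 0, -3.5, 0, 0, 0]'

```text
time_s: 17.6
tool_pos: [496.1, 238.7, 151.6]
orientation: [-0.002, -0.395, 0.918, 0.0]
ft_force: [0.1, -0.7, 0.5]
gripper_width: 0.698
grasp_force: 0.0
```

```bash
python3 - <<'E'
from h import *
o=robot.get_obs(); print(o["tool_pos"],o["joints"]); s=None
for p,y in (((450,90,210),2.8),((510,-48,210),3.1)): s=relx(p,y,s)
for p,y in (((450,90,210),0.7),((510,-48,210),-0.047)): relx(p,y)
E
```

```text
[496.068 238.651 151.587] [ 0.245  0.559  1.704  0.     0.883 -2.139]
[ 4.662 -2.286 -1.936  0.003 -0.003 -0.416]
[ 3.664 -3.425  0.     0.     0.    -0.3  ]
[ 4.662 -2.286 -1.936 -0.001 -0.005  1.684]
[ 6.628 -6.9   -1.939 -0.003 -0.004  2.431]
```

```bash
python3 - <<'E'
from h import *
s=None
for p,y in (((470,150,205),1.56),((480,40,205),.75),((545,-48,205),-.047)): s=relx(p,y,s)
E
```

```text
[ 2.75  -1.396 -1.774  0.001 -0.004  0.824]
[-0.373 -3.663  0.     0.     0.     0.81 ]
[-3.623 -0.414  0.     0.     0.     0.797]
```

Request:
apply_moves --plan '[0.7, 0.4, -0.2, -0.9, 0, 0, 0.12, 0.7, 0.8, -0.4, -1.77, 0, 0, 0.24, 0.7, 1.2, -0.6, -1.77, 0, 0, 0.36, 0.7, 1.6, -0.8, -1.77, 0, 0, 0.48, 0.7, 2, -1, -1.77, 0, 0, 0.6, 0.7, 2.4, -1.2, -1.77, 0, 0, 0.72, 0.7, 2.75, -1.4, -1.77, 0, 0, 0.824]'

```text
time_s: 18.18
tool_pos: [470.6, 149.6, 205.3]
orientation: [0.0, 0.008, 1.0, -0.0]
ft_force: [0.4, -0.4, 0.1]
gripper_width: 0.326
grasp_force: 0.0
```

Request:
apply_moves --plan '[0.7, -0.05, -0.5, 0, 0, 0, 0.12, 0.7, -0.1, -1, 0, 0, 0, 0.24, 0.7, -0.15, -1.6, 0, 0, 0, 0.36, 0.7, -0.2, -2.1, 0, 0, 0, 0.48, 0.7, -0.27, -2.7, 0, 0, 0, 0.6, 0.7, -0.32, -3.2, 0, 0, 0, 0.72, 0.7, -0.37, -3.66, 0, 0, 0, 0.81]'

```text
time_s: 18.77
tool_pos: [481.1, 39.4, 205.1]
orientation: [0.0, 0.402, 0.916, 0.0]
ft_force: [-0.1, 0.3, -0.4]
gripper_width: 0.298
grasp_force: 0.0
```

Request:
apply_moves --plan '[0.7, -0.5, -0.06, 0, 0, 0, 0.12, 0.7, -1, -0.12, 0, 0, 0, 0.24, 0.7, -1.5, -0.2, 0, 0, 0, 0.36, 0.7, -2.1, -0.25, 0, 0, 0, 0.48, 0.7, -2.7, -0.3, 0, 0, 0, 0.6, 0.7, -3.2, -0.36, 0, 0, 0, 0.72, 0.7, -3.62, -0.41, 0, 0, 0, 0.797, 0.7, -3.62, -0.41, 0, 0, 0, 0.797]'

```text
time_s: 19.43
tool_pos: [548.1, -49.6, 205.3]
orientation: [0.002, 0.725, 0.689, 0.001]
ft_force: [-0.1, -0.4, 0.1]
gripper_width: 0.299
grasp_force: 0.0
```

Request:
apply_moves --plan '[0.7, 0, 0, 0, 0, 0, 0, 0.7, 0, 0, 0, 0, 0, 0, 0.7, 0, 0, 0, 0, 0, 0, 0.7, 0, 0, 0, 0, 0, 0]'

```text
time_s: 19.77
tool_pos: [545.4, -46.7, 204.5]
orientation: [-0.0, 0.723, 0.691, -0.0]
ft_force: [-0.5, -0.5, 0.1]
gripper_width: 0.304
grasp_force: 0.0
```

```bash
python3 - <<'E'
from h import *
o=robot.get_obs();r=quat(o["orientation"]);ci=robot.camera_info("wrist");im=robot.get_image("wrist")
print(o["tool_pos"],o["gripper_width"]); 
ct=robot.camera_info("top");t=robot.get_image("top"); sd=robot.get_image("side")
f=lambda a,s:cv2.resize(a,None,fx=s,fy=s,interpolation=cv2.INTER_CUBIC)
q=np.zeros((560,800,3),np.uint8);q[:320,:512]=f(im,.8);q[320:560,:400]=f(t[185:245,155:255],4);q[320:,420:780]=f(sd[265:345,250:370],3)
cv2.imwrite("pics/c3.png",q[:,:,::-1]); cv2.imwrite("pics/w4.png",im[:,:,::-1]);cv2.imwrite("pics/s4.png",sd[:,:,::-1])
print([proj(ci,(575.2,y,106)) for y in(-98,-48,2)])
E
```

```text
[545.447 -46.655 204.476] 0.3035988062415316
[array([355.971, 263.6  ]), array([355.377, 208.902]), array([354.714, 147.811])]
```

View pics/c3.png

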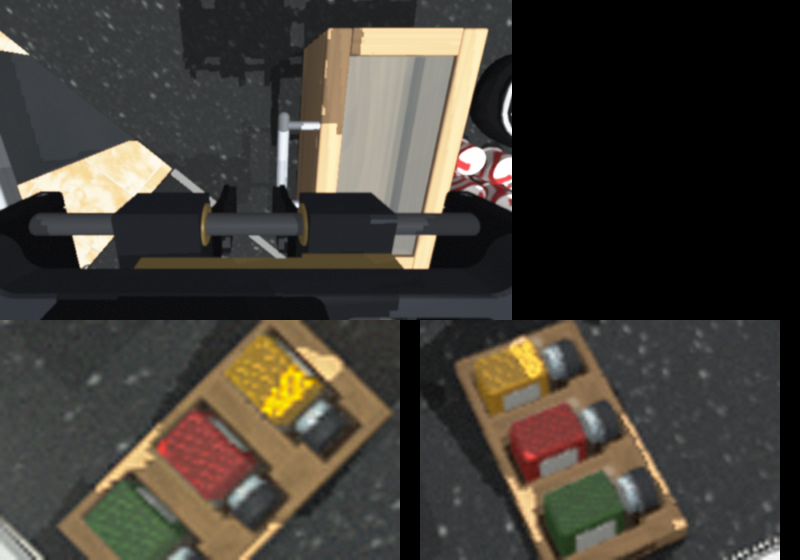

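```bash
python3 - <<'E'
from h import *
im=cv2.cvtColor(cv2.imread("pics/w4.png"),cv2.COLOR_BGR2RGB);ci=robot.camera_info("wrist")
m=mask(im,(0,0,135),(180,50,255))
for row in (150,165,175,185,195,205,215,225):
    c=np.flatnonzero(m[row,335:372])+335
    if len(c): print(row,c.min(),c.max(),onz(ci,((c.min()+c.max())/2,row),106)[:2])
s=relx((574.5,-47,150),-.047); relx((574.5,-47,109),-.047)
E
```

```text
150 352 360 [576.683  -0.112]
165 348 361 [575.374 -11.858]
175 348 360 [574.88  -19.888]
185 347 360 [574.378 -28.069]
195 347 359 [573.865 -36.404]
205 347 359 [573.754 -44.917]
215 347 359 [573.64  -53.593]
225 346 358 [572.687 -62.401]
[ 0.044  0.953  1.816 -0.    -0.     0.001]
[ 0.043  0.953  3.183 -0.    -0.     0.001]
```

Request:
apply_moves --plan '[0.7, 0.04, 0.95, 0.5, 0, 0, 0, 0.7, 0.04, 0.95, 1.2, 0, 0, 0, 0.7, 0.04, 0.95, 1.6, 0, 0, 0, 0.7, 0.04, 0.95, 1.6, 0, 0, 0, 0.7, 0.04, 0.95, 1.6, 0, 0, 0, 0.7, 0.04, 0.95, 1.6, 0, 0, 0]'

```text
time_s: 20.42
tool_pos: [575.0, -47.6, 157.0]
orientation: [0.0, 0.723, 0.69, 0.0]
ft_force: [-0.1, -0.2, 0.2]
gripper_width: 0.3
grasp_force: 0.0
```

```bash
python3 - <<'E'
from h import *
print(robot.get_obs()["tool_pos"]);relx((574.2,-47,110),-.047)
E
```

```text
[575.023 -47.636 157.02 ]
[ 0.02  -0.03   1.567  0.001  0.     0.   ]
```

Request:
apply_moves --plan '[0.7, 0.02, -0.02, 0.5, 0, 0, 0, 0.7, 0.02, -0.02, 0.9, 0, 0, 0, 0.7, 0.02, -0.02, 1.25, 0, 0, 0, 0.7, 0.02, -0.02, 1.55, 0, 0, 0, 0.7, 0.02, -0.02, 1.55, 0, 0, 0, 0.7, 0.02, -0.02, 1.55, 0, 0, 0]'

```text
time_s: 20.92
tool_pos: [574.1, -47.0, 109.8]
orientation: [-0.0, 0.724, 0.69, -0.0]
ft_force: [-0.2, 0.8, 0.6]
gripper_width: 0.303
grasp_force: 0.0
```

Request:
apply_moves --plan '[1, 0, 0, 0, 0, 0, 0, 1, 0, 0, 0, 0, 0, 0, 1, 0, 0, 0, 0, 0, 0, 1, 0, 0, 0, 0, 0, 0, 1, 0, 0, 0, 0, 0, 0, 1, 0, 0, 0, 0, 0, 0]'

```text
time_s: 21.42
tool_pos: [574.3, -47.1, 110.4]
orientation: [0.0, 0.723, 0.69, 0.0]
ft_force: [-1.9, -0.5, 3.3]
gripper_width: 0.12
grasp_force: 30.0
```

```bash
python3 - <<'E'
from h import *
o=robot.get_obs();print(o["tool_pos"],o["ft_force"],o["gripper_width"]*87)
# arc rows: shift from current, in tool axes
r=quat(o["orientation"]); ux=np.array([.9989,-.047,0]); g0=np.array([-175,6.])
for d in np.arange(4,61,4):
    a=np.deg2rad(d); X=-175*np.cos(a)+6*np.sin(a); Z=175*np.sin(a)+6*np.cos(a)
    w=ux*(X+175)+np.array([0,0,Z-6]); print(d,r.inv().apply(w)/30)
E
```

```text
[574.288 -47.098 110.435] [-1.907 -0.495  3.255] 10.422953969339204
4 [-0.     0.028 -0.406]
8 [-0.     0.085 -0.81 ]
12 [-0.     0.17  -1.208]
16 [-0.     0.282 -1.6  ]
20 [-0.     0.421 -1.983]
24 [-0.001  0.587 -2.355]
28 [-0.001  0.778 -2.715]
32 [-0.001  0.994 -3.06 ]
36 [-0.001  1.234 -3.39 ]
40 [-0.001  1.495 -3.702]
44 [-0.001  1.778 -3.995]
48 [-0.001  2.081 -4.268]
52 [-0.001  2.402 -4.518]
56 [-0.001  2.74  -4.746]
60 [-0.001  3.093 -4.95 ]
```

Request:
apply_moves --plan '[1, 0, 0.01, -0.2, 0, 0, 0, 1, 0, 0.03, -0.41, 0, 0, 0, 1, 0, 0.05, -0.61, 0, 0, 0, 1, 0, 0.085, -0.81, 0, 0, 0, 1, 0, 0.17, -1.21, 0, 0, 0, 1, 0, 0.28, -1.6, 0, 0, 0, 1, 0, 0.42, -1.98, 0, 0, 0, 1, 0, 0.42, -1.98, 0, 0, 0]'

```text
time_s: 22.08
tool_pos: [586.9, -47.7, 171.5]
orientation: [0.0, 0.723, 0.69, -0.0]
ft_force: [-2.2, -1.3, -1.4]
gripper_width: 0.112
grasp_force: 30.0
```

Request:
apply_moves --plan '[1, 0, 0.17, -0.37, 0, 0, 0, 1, 0, 0.36, -0.73, 0, 0, 0, 1, 0, 0.57, -1.08, 0, 0, 0, 1, 0, 0.81, -1.41, 0, 0, 0, 1, 0, 1.07, -1.72, 0, 0, 0, 1, 0, 1.07, -1.72, 0, 0, 0]'

```text
time_s: 22.58
tool_pos: [617.0, -49.1, 222.3]
orientation: [-0.002, 0.723, 0.691, -0.002]
ft_force: [-6.8, -0.9, 2.9]
gripper_width: 0.117
grasp_force: 30.0
```

```bash
python3 - <<'E'
from h import *
o=robot.get_obs();print(o["tool_pos"],o["ft_force"],o["gripper_width"]*87)
cv2.imwrite("pics/s5.png",cv2.resize(robot.get_image("side")[120:260,190:350],None,fx=4,fy=4)[:,:,::-1])
E
```

```text
[617.044 -49.086 222.342] [-6.785 -0.921  2.946] 10.196641891348609
```

View pics/s5.png

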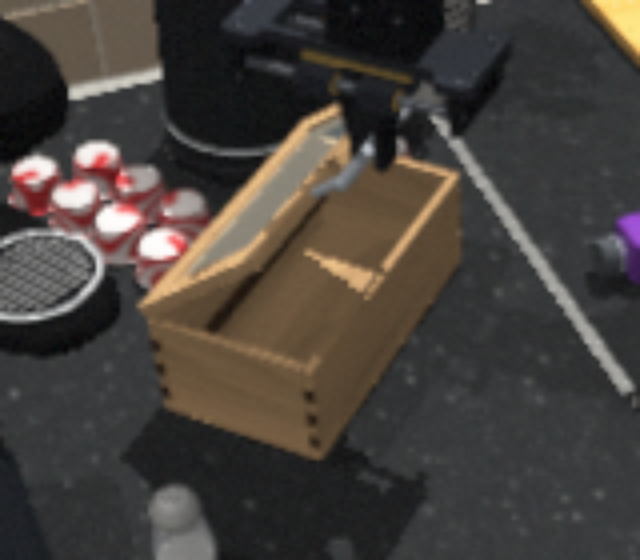

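Request:
apply_moves --plan '[1, 0, 0.28, -0.29, 0, 0, 0, 1, 0, 0.58, -0.56, 0, 0, 0, 1, 0, 0.9, -0.81, 0, 0, 0, 1, 0, 1.24, -1.04, 0, 0, 0, 1, 0, 1.6, -1.25, 0, 0, 0, 1, 0, 1.6, -1.25, 0, 0, 0, 1, 0, 1.6, -1.25, 0, 0, 0, 1, 0, 1.6, -1.25, 0, 0, 0]'

```text
time_s: 23.3
tool_pos: [665.0, -51.3, 260.3]
orientation: [-0.001, 0.723, 0.69, -0.001]
ft_force: [-7.2, -0.5, 9.0]
gripper_width: 0.115
grasp_force: 30.0
```

```bash
python3 - <<'E'
from h import *
o=robot.get_obs();p=o["tool_pos"];print(p,o["ft_force"],o["gripper_width"]*87,o["dq"])
h=np.array([680+69.9,-53-3.3]); dx=(p[:2]-h)@np.array([.9989,-.047]); dz=p[2]-4-100
print("lid deg",np.degrees(np.arctan2(dz,-dx)-np.arctan2(6,175)),np.hypot(dx,dz))
E
```

```text
[665.001 -51.348 260.329] [-7.21  -0.488  8.981] 9.965970533565551 [-0.    -0.002  0.008  0.    -0.004 -0.001]
lid deg 59.491436859772634 177.96140197367353
```

Request:
apply_moves --plan '[1, 0, 0.03, 0, 0, 0, 0, 1, 0, 0.03, 0, 0, 0, 0, 1, 0, 0.03, 0, 0, 0, 0, 1, 0, 0.03, 0, 0, 0, 0, 1, 0, 0.03, 0, 0, 0, 0, 1, 0, 0.03, 0, 0, 0, 0, 1, 0, 0.03, 0, 0, 0, 0, 1, 0, 0.03, 0, 0, 0, 0]'

```text
time_s: 23.97
tool_pos: [665.4, -51.4, 260.6]
orientation: [-0.001, 0.723, 0.69, -0.002]
ft_force: [-6.6, -0.2, 11.1]
gripper_width: 0.113
grasp_force: 30.0
```

```bash
python3 - <<'E'
from h import *
o=robot.get_obs();print(o["tool_pos"],o["ft_force"],o["gripper_width"]*87)
s=robot.get_image("side");cv2.imwrite("pics/s6.png",cv2.resize(s[110:360,130:400],None,fx=2.4,fy=2.4,interpolation=cv2.INTER_CUBIC)[:,:,::-1])
E
```

```text
[665.441 -51.357 260.57 ] [-6.649 -0.163 11.119] 9.835992102305426
```

View pics/s6.png

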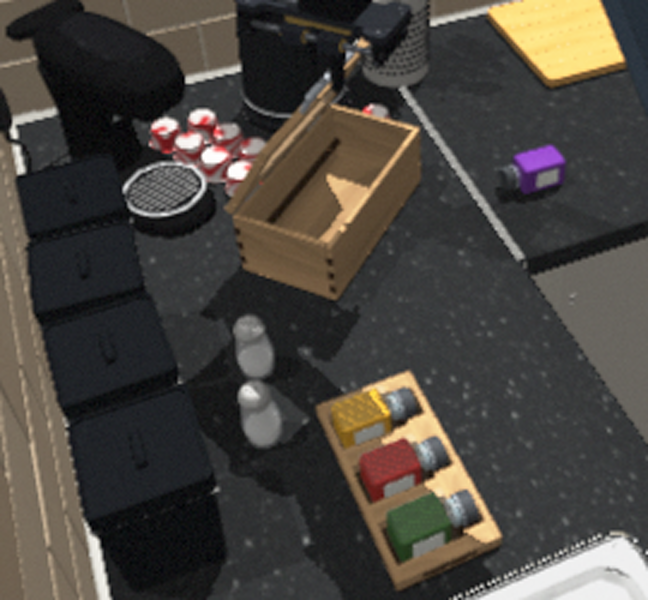

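Request:
apply_moves --plan '[1, 0, -0.02, -0.05, 0, 0, 0, 1, 0, -0.03, -0.07, 0, 0, 0, 1, 0, -0.03, -0.07, 0, 0, 0, 1, 0, -0.03, -0.07, 0, 0, 0, 1, 0, -0.03, -0.07, 0, 0, 0]'

```text
time_s: 24.43
tool_pos: [665.8, -51.4, 260.9]
orientation: [-0.001, 0.724, 0.69, -0.001]
ft_force: [-4.1, -0.5, 6.2]
gripper_width: 0.114
grasp_force: 30.0
```

```bash
python3 - <<'E'
from h import *
o=robot.get_obs();print(o["tool_pos"],o["ft_force"],o["gripper_width"]*87,o["grasp_force"])
if o["grasp_force"]>20: print(robot.job_done())
E
```

```text
[665.834 -51.425 260.874] [-4.113 -0.546  6.216] 9.923989247602078 30.00243902206421
the job is handed in; nothing more can be done
None
```

The job is handed in at about 24.4 s: the red and yellow jars lie home in the two empty nests with caps the same way as the green jar's, and the arm is holding the lid by its bar handle at about 60 degrees.

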